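# Set a swivel bench vise over to its 30-degree line

### The job

The vise that holds the lock case has to stand at 30 degrees: unscrew its T-bar lock until the clamp lets go, swing the vise until its pointer stands on the 30-degree line of the base scale (the long line farther from you, not the long zero line in the middle), then screw the lock down again, firmly enough that the vise cannot turn but without forcing it, the pointer still on the line. Leave the things lying about where they are.

Things in the scene. Friction and masses are not known exactly. Their poses are not given: they have to be found in the camera images.
- swivel_base: Round blue base bolted to the bench: flange 216 mm across, 12 mm thick; turntable on it 144 mm across, up to 22 mm high. Origin on the bench on the vertical swivel axis. White scale on the flange top on the base's -y side (robot's right, opposite to the lock): a line every 10 degrees from -50 to +50; those at -30, 0, +30 are long (16 mm), the others short (7 mm).
- mark_30 (a point): The long +30-degree line of the scale, white, 3 mm wide, at radius 96 mm on the flange top. Of the three long lines it is the one farthest from the robot. Its axes are the base's axes turned +30 degrees about the vertical: when the vise is set its axes are parallel to these, and index lies on the straight line from the swivel axis to this point.
- vise: The blue vise on the base; origin on the swivel axis, 22 mm above the bench, z up. Its -x side is the front, lock ear on +y, pointer on -y. It swings 74 degrees to either side of zero, positive anticlockwise from above (the pointer then goes away from the robot). With the lock loose it drags at 0.9 N m and stays where it is left; firmly clamped it resists 3 N m and more.
- jaws (a point): Middle of the jaw tops, 130 mm above the bench, 51.5 mm in front of the swivel axis. Jaws are 84 mm wide along the vise's y and reach 12 to 92 mm in front of the axis. Slide and spindle with its 120 mm tommy bar reach to 175 mm in front, 55 to 110 mm high; the anvil reaches 78 mm behind the axis, 118 mm high, 62 mm wide. Axes are the vise's.
- index (a point): Tip of the vise's pointer, 85 mm from the swivel axis on the vise's -y side, 20 mm above the bench, with a white line along it. Axes are the vise's.
- lock_case (a point): Mortice lock case gripped fast in the jaws, turning with the vise, which may be swung by it: steel, 18 mm thick along the vise's x, 62 mm wide along its y, top 182 mm above the bench; on its -y edge a brass plate 23 mm wide, up to 206 mm high. This point is in the case, 166 mm above the bench, 51.5 mm in front of the axis, 2 mm to +y. The case stands 52 mm clear of the jaws.
- lock_screw: The swivel lock: upright quick-acting right-hand screw through the ear, 98 mm from the swivel axis on the vise's +y side, T-bar on top; its foot presses on the flange. Clockwise from above tightens, anticlockwise loosens, 19 mm a turn. Clamped at the start, anything from lightly to hard; it lets go after 0.4 to 1.7 rad anticlockwise and can be turned 2.5 rad further. Origin under the foot.
- lock_bar (a point): Centre of the T-bar: dark steel, 66 mm long along this point's x, 12 mm thick along its y, 20 mm high, centre 88 mm above the bench, 44 mm above the ear's boss. Loose, it takes 0.4 N m to turn either way (0.27 stays on the hand when it stops). Past the foot's touch each radian clockwise adds 0.2 N m (unscrewing, it takes off as much): firm is 0.6 N m, forced is over 0.75 N m.
- padlock: Bystander: brass padlock lying flat, body 44 x 42 x 20 mm, shackle to its +x.
- screwdriver: Bystander: screwdriver 200 mm long, lying.
- offcut: Bystander: hardwood block 140 x 65 x 45 mm.
- tape_roll: Bystander: white roll of tape, 84 mm across, 25 mm high.
Not all that is in view belongs to the job. Of the things shaped like the swivel_base, the blue one is meant.

How it is judged:
On the way, in this order (a step that is already met when the one before it is completed fails the run):
1. The lock is unscrewed: its foot no longer presses on the base (contact force between lock_screw and swivel_base below 2 N), for 0.2 s.
2. With the lock loose the vise is swung until the pointer stands on the 30-degree line (within 2 degrees) (contact force between lock_screw and swivel_base below 2 N and angle between the x axis of index and the x axis of mark_30, either way round below 0.035 rad), for 0.2 s.
At the end, for the whole second after the job is handed in: The pointer stands on the 30-degree line within 2 degrees, the vise is at rest, and the lock is screwed down with more than 50 N on its foot (about 0.55 N m at the T-bar) (contact force between lock_screw and swivel_base above 50 N and angle between the x axis of index and the x axis of mark_30, either way round below 0.035 rad and angular speed of vise below 0.02 rad/s); the robot touches nothing.
It fails at once if A bystander (padlock, screwdriver, offcut, tape roll) is moved more than 30 mm (distance of any of padlock, screwdriver, offcut, tape_roll from where it was at the start of the episode above 0.03 m).
It fails at once if The lock is forced: more than 140 N on its foot (about 0.8 N m at the T-bar) (contact force between lock_screw and swivel_base above 140 N).
It also fails if it takes over 61 s, if anything falls off the work surface, if the arm or the gripper's body presses on something with over 40 N, if the wrist force passes 120 N, or if a joint passes its speed limit or range.

### The arm

A 6-joint arm with a two-finger parallel gripper is mounted at the origin on the work surface. World frame = base frame: x ahead of the robot, y to its left, z up, the work surface at z = 0. Lengths are in m, angles in rad, forces in N, time in s.
With the tool pointing down it reaches from about 0.35 to 0.975 m from the base axis. Payload 4.9 kg.
Tool frame: the origin (TCP) lies midway between the tips of the shut fingers; the grasp point (between the pads) lies 19 mm behind it; x points along the fingers, y is the direction in which the jaws open and shut, and the axes are right-handed (so a half turn about x gives the same grasp; the last joint's range is limited). The gripper opens to 85 mm and grips with 20 to 120 N. Pads are 22 mm wide; open, the fingers measure 114 mm over their backs; the gripper's body (76 mm by 85 mm) begins 54 mm behind the grasp point. The pads swing forward as they close: fully open they stand 13 mm farther back than shut.
Start: joints at [1.187, 0.053, 1.613, -0, 1.476, -0.119], TCP at [0.164, 0.603, 0.231] pointing down, gripper open.
Joint ranges: [-3.01, 3.01], [-1.01, 2.22], [0.06, 2.58], [-1.02, 4.17], [0.09, 2.62], [-3.14, 3.14]. Speed limits (rad/s): [2.57, 2.57, 3.14, 3.14, 3.14, 3.14].

### API

Orientations are given as a rotation vector (axis times angle).
In Python, from station import ctrl gives the robot as it stands.
- The arm moves only by the shell command python3 -m handwheel 'ROWS' [FORCE]. ROWS is JSON, a list of rows, each a list of 3 entries, a list of its own where there are three numbers: the finger opening in m, from 0 to 0.0854, then the shift along the tool's x, y, z in m, then the turn, a rotation vector about the tool's x, y, z in degrees. In form: [[claw, [dx, dy, dz], [ax, ay, az]], ...]. A call has 1 to 10 rows; each row shifts and turns the commanded pose from where the row before left it, along the tool's axes as they then stand; what a row does not reach is not made up. A row lasts 1/12 s, in which the tool goes at most 41.7 mm and 7.16 degrees, less where a joint would pass 70% of its speed; a pose out of reach is approached as far as the arm can. A call with a gripper value outside its range is refused whole. The fingers move at their own pace and stop on an object; FORCE is the grip in N (left out, the last holds). Time passes only in rows, so rows that do not move let the fingers close. It gives the time, the measured TCP pose, the force and the opening at its end, in the units of the state.
- ctrl.get_obs(): the state, without advancing time (a new reading comes with each control period).
- ctrl.get_image(name): name is "side" or "top" or "wrist"; returns the picture (400x640x3 uint8, red, green, blue); there is no depth.
- ctrl.camera_params(name): a dict with "vertical_fov" (degrees; the focal length in pixels is half the picture's height over the tangent of half this angle, whatever the lens; pixels are square), "cx", "cy" (the principal point, pixels), "rvec" (rotation vector, rad) and "tvec" (3), from world to camera coordinates, as OpenCV has them; the wrist camera has in their place "T_tool_cam" (4x4, takes a point from camera to tool coordinates, whose origin is the TCP and whose axes are the tool frame's). Camera axes: x right, y down, z forward; pixel columns grow to the right and rows downward; lengths in m; the calibration is good to about 2 mm. A picture is of the moment at which its call begins: read the wrist's pose just before it. camera_params takes no time and is no camera call.
- ctrl.finish_job(): hands the job in, once; it reports no verdict.
Trained networks look in the newest picture that a camera, given by its name, has taken for a name from the list of things; names that differ only in an ending like _2 or _b are one class to them, and where a whole thing is asked for, a point or a joint stands for the part that bears it (a point fixed in the world has none). Each returns a list of dicts, best first, with "score" (0 to 1); they miss things now and then, are a little off and sometimes report something else, mostly with a low value. They report only what shows in the picture. A call takes as long as a camera call. They do not tell look-alikes from the thing itself.
- ctrl.look_for(thing, camera): "box" ([centre column, centre row, width, height] in pixels, round what is visible of it).
- ctrl.silhouettes(thing, camera): "mask" (400x640 bool, what is visible of it) and "box" ([centre column, centre row, width, height] in pixels, round what is visible of it).
- ctrl.tip_of(thing, camera): "centre" ([row, column] in pixels: a listed point, or the origin of a listed thing).
The state is a dict: "t": time; "q": joint angles; "dq": joint speeds; "effort": joint torques, N m; "tool_pos": TCP position; "tool_rot": TCP orientation; "contact_force": force on the tool from outside, world axes, zero at the start; "wrist_torque": the same for the moment, N m; "opening": finger opening in m.
Only numpy, scipy, OpenCV 4.12 (cv2) and the standard library are available. Lean on these libraries where they do the work, as an engineer would, in place of code of your own. Each camera call takes 0.05 s, during which the arm holds its last target.

## Working session

There is one attempt and no reset: what is moved stays moved. The work goes in short steps, Python scripts to look and compute and a shell command to move; the robot and the scene stay as the last step left them, time stands still between calls to the robot, and variables do not carry over. Pictures are saved under pics/ and viewed, and the job is handed in when it is done.

```bash
ls; mkdir -p pics; python3 - <<'E'
from station import ctrl
import cv2
print(ctrl.get_obs())
for n in ("side","top","wrist"):
    im=ctrl.get_image(n); cv2.imwrite(f"pics/{n}0.png",im[:,:,::-1]); print(n,ctrl.camera_params(n))
E
```

```text
pics
{'t': 0.0, 'q': array([ 1.18700972e+00,  5.33575120e-02,  1.61431071e+00, -1.60784591e-06,
        1.47600932e+00, -1.18980365e-01]), 'dq': array([ 1.16148485e-04,  1.08414532e-03, -2.65275967e-04,  9.80625961e-04,
        1.07787959e-03, -8.67590093e-05]), 'effort': array([ 1.02257844e-03, -3.93672645e+01, -3.70182788e+01,  5.49893537e-05,
        6.96119983e-03, -1.39931394e-06]), 'tool_pos': array([0.16332594, 0.60262669, 0.23005264]), 'tool_rot': array([ 0.20629288,  1.56129957, -0.20947334]), 'contact_force': array([ 0.47681659,  0.25648964, -0.06649273]), 'wrist_torque': array([0.0145421 , 0.05710891, 0.00739062]), 'opening': 0.08581952425085532}
side {'vertical_fov': 57.46309363209501, 'cx': 324.7780241220625, 'cy': 200.39318790723632, 'rvec': array([ 2.12014868, -0.39529886,  0.23240007]), 'tvec': array([-0.50528634,  0.18599065,  0.81884277])}
top {'vertical_fov': 42.39342507952677, 'cx': 323.9983086543062, 'cy': 205.53331601369993, 'rvec': array([ 2.19098664, -2.1545302 ,  0.10695156]), 'tvec': array([-0.00777202,  0.55549766,  1.34488598])}
wrist {'vertical_fov': 58.98026853411126, 'cx': 318.4081093513983, 'cy': 197.60833479783707, 'T_tool_cam': array([[ 3.13708999e-04, -2.66860426e-01,  9.63735137e-01,
        -1.43101111e-01],
       [ 9.99999821e-01,  5.74969978e-04, -1.66303172e-04,
        -9.90715182e-04],
       [-5.09739036e-04,  9.63735017e-01,  2.66860558e-01,
        -6.65564623e-02],
       [ 0.00000000e+00,  0.00000000e+00,  0.00000000e+00,
         1.00000000e+00]])}
```

View pics/side0.png

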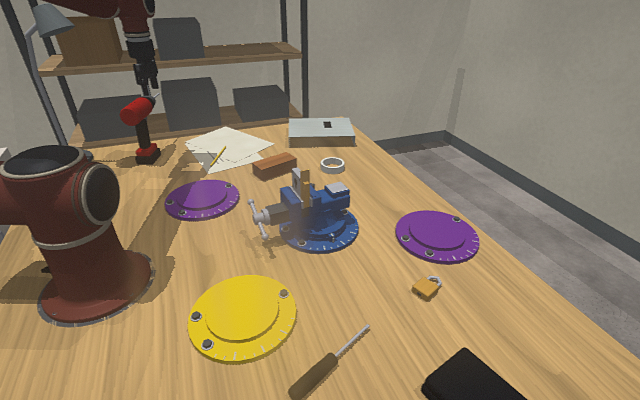

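View pics/top0.png

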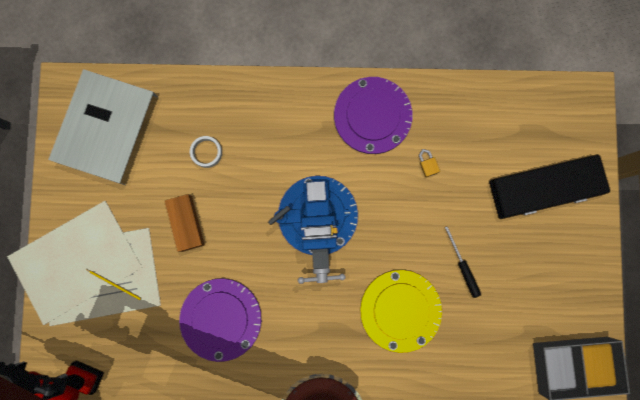

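View pics/wrist0.png

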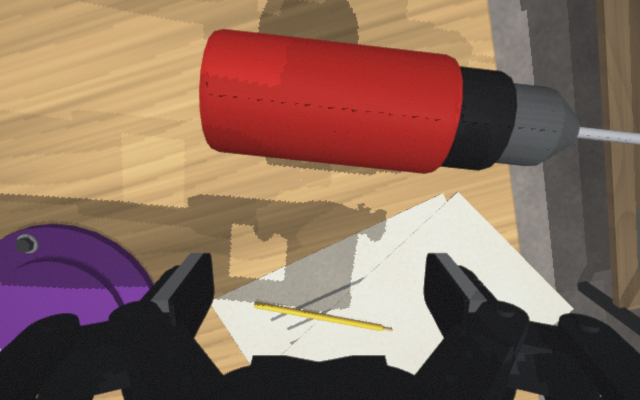

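The only blue base is at (318,215) in the top view; the look-alikes are purple at (373,115) and (221,319), and yellow at (401,310). The T-bar is at about (281,214), on the robot's left. I'll check the choice in a close crop.

```bash
cat > h.py <<'E'
from station import ctrl
import numpy as np, cv2
from scipy.spatial.transform import Rotation as R
def cam(n,obs=None):
    p=ctrl.camera_params(n); f=200/np.tan(np.radians(p['vertical_fov']/2))
    K=np.array([[f,0,p['cx']],[0,f,p['cy']],[0,0,1]])
    if n=='wrist':
        T=np.eye(4);T[:3,:3]=R.from_rotvec(obs['tool_rot']).as_matrix();T[:3,3]=obs['tool_pos']
        M=np.linalg.inv(T@p['T_tool_cam'])
    else:
        M=np.eye(4);M[:3,:3]=R.from_rotvec(p['rvec']).as_matrix();M[:3,3]=p['tvec']
    return K,M
def proj(n,P,obs=None):
    K,M=cam(n,obs);P=np.atleast_2d(P);c=P@M[:3,:3].T+M[:3,3];u=c@K.T;return u[:,:2]/u[:,2:]
def unproj(n,uv,z,obs=None):
    K,M=cam(n,obs);C=-M[:3,:3].T@M[:3,3];d=M[:3,:3].T@np.linalg.inv(K)@np.array([uv[0],uv[1],1.]);return C+d*(z-C[2])/d[2]
def tri(obsl):
    # list of (cam,uv,obs)
    A=[];b=[]
    for n,uv,o in obsl:
        K,M=cam(n,o);C=-M[:3,:3].T@M[:3,3];d=M[:3,:3].T@np.linalg.inv(K)@np.array([uv[0],uv[1],1.]);d/=np.linalg.norm(d)
        Q=np.eye(3)-np.outer(d,d);A.append(Q);b.append(Q@C)
    return np.linalg.lstsq(np.vstack(A),np.hstack(b),rcond=None)[0]
def save(n,name,box=None,s=1):
    im=ctrl.get_image(n)
    sv(im,name,box,s);return im
def sv(im,name,box=None,s=1):
    if box: im=im[box[1]:box[3],box[0]:box[2]]
    if s!=1: im=cv2.resize(im,None,fx=s,fy=s,interpolation=cv2.INTER_CUBIC)
    cv2.imwrite(f"pics/{name}.png",np.ascontiguousarray(im[:,:,::-1]))
E
python3 - <<'E'
from h import *
zs=dict(swivel_base=0,mark_30=.012,vise=.022,jaws=.130,index=.020,lock_case=.166,lock_bar=.088,lock_screw=.012)
im=save("top","topc",(220,140,420,300),4)
im=save("side","sidec",(230,150,400,260),4)
for k,z in zs.items():
    for n in("top","side"):
        r=ctrl.tip_of(k,n)
        for a in r[:2]:
            c=a['centre'];print(k,n,round(a['score'],2),np.round(c,1),unproj(n,(c[1],c[0]),z).round(4))
print(ctrl.get_obs()['t'])
E
```

```text
swivel_base top 0.89 [309.4 398.4] [ 0.2838 -0.2011  0.    ]
swivel_base top 0.62 [110.9 368.2] [ 0.8227 -0.1162  0.    ]
swivel_base side 0.87 [199.1 202.9] [0.2527 0.2776 0.    ]
swivel_base side 0.84 [235.4 430.1] [ 0.8008 -0.1175  0.    ]
mark_30 top 0.97 [285.4 430.3] [ 0.3491 -0.2837  0.012 ]
mark_30 top 0.94 [ 88.1 397.8] [ 0.8849 -0.196   0.012 ]
mark_30 side 0.92 [203.6 229. ] [0.3214 0.2062 0.012 ]
mark_30 side 0.81 [241.1 471.8] [ 0.8774 -0.1874  0.012 ]
vise top 0.92 [214.6 316.5] [0.5314 0.0211 0.022 ]
vise side 0.85 [219.9 318.4] [0.5342 0.0253 0.022 ]
vise side 0.42 [230.7 350.8] [ 0.5968 -0.0493  0.022 ]
jaws side 0.62 [190.6 302.8] [0.4889 0.0171 0.13  ]
index top 0.9 [209.7 350.5] [ 0.5462 -0.0694  0.02  ]
index top 0.52 [217.  313.8] [0.525  0.0282 0.02  ]
index side 0.61 [238.9 335. ] [ 0.5458 -0.0637  0.02  ]
lock_case top 0.67 [232.2 316.1] [0.4781 0.0194 0.166 ]
lock_case side 0.57 [176.2 299.4] [0.4847 0.0287 0.166 ]
lock_bar top 0.45 [216.2 279.5] [0.5206 0.1139 0.088 ]
lock_screw top 0.57 [219.  279.9] [0.5187 0.1192 0.012 ]
1.05
```

View pics/topc.png

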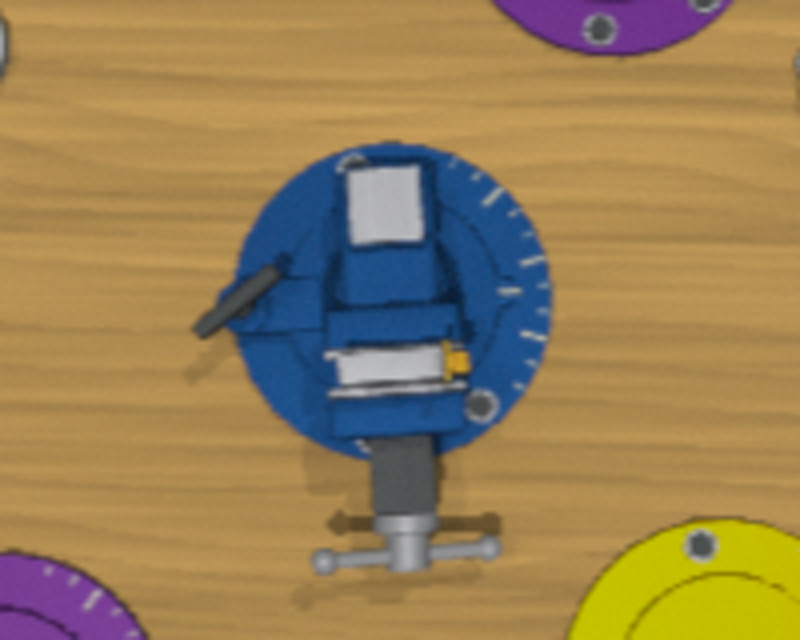

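View pics/sidec.png

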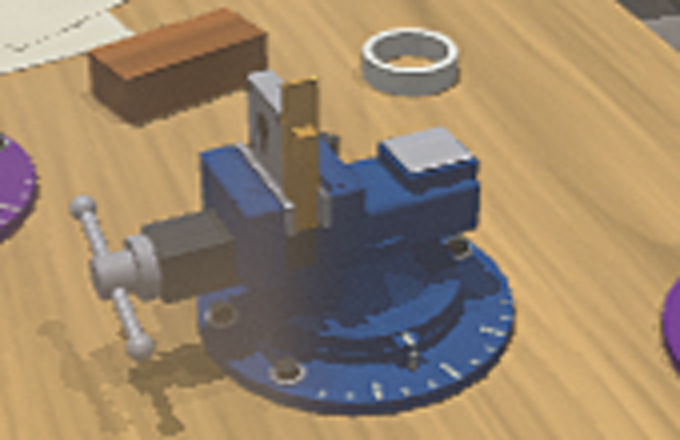

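The blue base is confirmed. Its long lines are at about 46°, 16° and -14° in the crop, with the pointer at about 4°, so the vise needs roughly +42°. I'll measure this precisely with a fitted circle and a polar unwrap.

```bash
cat > m.py <<'E'
from h import *
from scipy.optimize import least_squares
def allmarks():
    for k,z in dict(swivel_base=0,mark_30=.012,index=.02,vise=.022,lock_bar=.088,lock_case=.166).items():
        for n in("top","side"):
            for a in ctrl.tip_of(k,n):
                c=a['centre'];p=unproj(n,(c[1],c[0]),z)
                if np.hypot(p[0]-.53,p[1]-.02)<.16: print(k,n,round(a['score'],2),p[:2].round(4))
def rim(n,im):
    # blue flange outline -> circle
    hsv=cv2.cvtColor(im,cv2.COLOR_RGB2HSV)
    m=cv2.inRange(hsv,(100,100,25),(118,255,255))
    cs,_=cv2.findContours(m,cv2.RETR_EXTERNAL,cv2.CHAIN_APPROX_NONE)
    c=max(cs,key=cv2.contourArea)[:,0,:].astype(float)
    P=np.array([unproj(n,u,.012)[:2] for u in c])
    f=lambda x:(np.hypot(P[:,0]-x[0],P[:,1]-x[1])-.108)
    x=np.median(P,0); r=least_squares(f,x,loss='cauchy',f_scale=.001)
    return r.x,np.median(np.abs(f(r.x)))
E
python3 - <<'E'
from m import *
C={}
ims={}
for n in("top","side"):
    ims[n]=ctrl.get_image(n); x,e=rim(n,ims[n]);C[n]=x;print(n,x.round(4),e)
allmarks()
c=C["top"]
# polar unwrap per camera with its own centre
for n in("top","side"):
    c=C[n];a=np.radians(np.linspace(-60,80,701));r=np.linspace(.07,.11,161)
    A,Rr=np.meshgrid(a,r)
    X=c[0]+Rr*np.sin(A);Y=c[1]-Rr*np.cos(A)
    uv=proj(n,np.stack([X,Y,np.full_like(X,.012)],-1).reshape(-1,3)).astype(np.float32).reshape(161,701,2)
    w=cv2.remap(ims[n],uv[...,0],uv[...,1],cv2.INTER_CUBIC)
    for d in range(-60,81,10): cv2.putText(w,str(d),((d+60)*5,10),0,.35,(255,0,0));w[12:18,min((d+60)*5,700)]=(255,0,0)
    sv(w,"polar_"+n)
E
cd pics; python3 -c "
import cv2,numpy as np
cv2.imwrite('polar.png',np.vstack([cv2.imread('polar_top.png'),cv2.imread('polar_side.png')]))"
```

```text
top [0.5307 0.015 ] 0.006009712546437382
side [ 0.6085 -0.1476] 0.02227911838603293
swivel_base side 0.79 [0.5335 0.0278]
mark_30 top 0.9 [ 0.6017 -0.0417]
mark_30 side 0.78 [ 0.6046 -0.0362]
index top 0.56 [ 0.5428 -0.0753]
index side 0.86 [ 0.5428 -0.0677]
vise top 0.71 [0.5169 0.0256]
vise top 0.69 [0.4809 0.0165]
vise side 0.92 [0.5337 0.0162]
lock_bar top 0.72 [0.5272 0.1108]
lock_case top 0.75 [0.4769 0.0189]
lock_case side 0.65 [0.4387 0.0799]
lock_case side 0.59 [0.4761 0.0271]
```

View pics/polar.png

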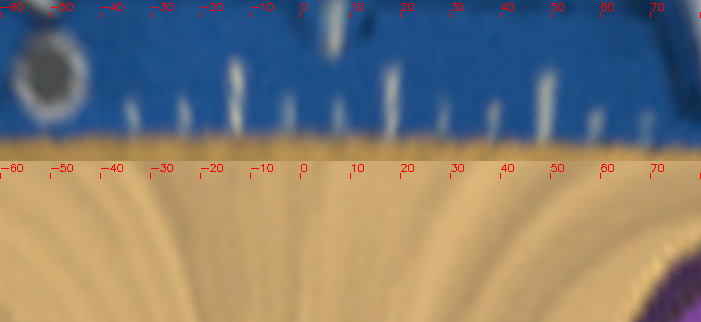

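```bash
cat >> m.py <<'E'
def rim2(n,im,c,lo=.09,hi=.13,amask=None):
    hsv=cv2.cvtColor(im,cv2.COLOR_RGB2HSV)
    m=cv2.inRange(hsv,(100,90,20),(120,255,255)).astype(np.float32)
    f=lambda x:np.hypot(P[:,0]-x[0],P[:,1]-x[1])-.108
    for it in range(4):
        P=[]
        for a in np.radians(np.arange(0,360,1.)):
            r=np.linspace(lo,hi,161);pts=np.stack([c[0]+r*np.sin(a),c[1]-r*np.cos(a),np.full_like(r,.012)],-1)
            uv=proj(n,pts).astype(np.float32)
            v=cv2.remap(m,uv[None,:,0],uv[None,:,1],cv2.INTER_LINEAR)[0]/255
            k=np.where((v[:-1]>=.5)&(v[1:]<.5))[0]
            if len(k) and v[:10].mean()>.8: P.append(pts[k[-1],:2])
        P=np.array(P);r=least_squares(f,c,loss='cauchy',f_scale=.0007);c=r.x
    return c,np.median(np.abs(f(c))),len(P)
def polar(n,im,c,a0=-60,a1=90,z=.012,obs=None,r0=.06,r1=.115,name='pol'):
    N=(a1-a0)*5+1;a=np.radians(np.linspace(a0,a1,N));M=221;r=np.linspace(r0,r1,M)
    A,Rr=np.meshgrid(a,r);X=c[0]+Rr*np.sin(A);Y=c[1]-Rr*np.cos(A)
    uv=proj(n,np.stack([X,Y,np.full_like(X,z)],-1).reshape(-1,3),obs).astype(np.float32).reshape(M,N,2)
    w=cv2.remap(im,uv[...,0],uv[...,1],cv2.INTER_CUBIC)
    g=w.copy()
    for d in range(a0,a1+1,10): cv2.putText(g,str(d),((d-a0)*5,10),0,.35,(255,0,0));g[12:18,min((d-a0)*5,N-1)]=(255,0,0)
    sv(g,name); return w
def ticks(w,a0,rlo,rhi,r0=.06,r1=.115):
    M=w.shape[0];k=lambda r:int((r-r0)/(r1-r0)*(M-1))
    # whiteness = red channel relative to blue
    s=w[k(rlo):k(rhi)].astype(float);s=(s[...,0]).mean(0)
    s=s-cv2.GaussianBlur(s[None],(0,0),25)[0]
    out=[]
    for i in range(3,len(s)-3):
        if s[i]>12 and s[i]==s[i-3:i+4].max():
            j=np.arange(max(i-10,0),min(i+11,len(s)));ww=np.clip(s[j],0,None);out.append((round(a0+(ww*j).sum()/ww.sum()/5,2),int(s[i])))
    return out
E
python3 - <<'E'
from m import *
t=ctrl.get_image("top");s=ctrl.get_image("side")
ct=rim2("top",t,np.array([.5307,.0195]));print(ct)
cs=rim2("side",s,np.array([.5337,.02]));print(cs)
w=polar("top",t,ct[0],name='pt');print("long r.087-.1",ticks(w,-60,.089,.097));print("all",ticks(w,-60,.1,.104));
w=polar("top",t,ct[0],z=.02,name='pt2');print("ptr",ticks(w,-60,.074,.083))
w=polar("side",s,cs[0],name='ps');print("long r.087-.1",ticks(w,-60,.089,.097));
w=polar("side",s,cs[0],z=.02,name='ps2');print("ptr",ticks(w,-60,.074,.083))
E
cd pics; python3 -c "
import cv2,numpy as np
cv2.imwrite('polar2.png',np.vstack([cv2.imread('pt.png'),cv2.imread('ps.png')]))"
```

```text
(array([0.53151493, 0.02060276]), np.float64(0.0023042998818141175), 281)
(array([0.53048431, 0.01929877]), np.float64(0.0007427874522939193), 117)
long r.087-.1 [(np.float64(-53.02), 38), (np.float64(-42.33), 57), (np.float64(-12.51), 75), (np.float64(16.91), 54), (np.float64(46.54), 59), (np.float64(80.19), 42)]
all [(np.float64(-48.58), 36), (np.float64(-32.42), 48), (np.float64(-22.53), 50), (np.float64(-12.69), 84), (np.float64(-2.63), 43), (np.float64(6.81), 38), (np.float64(16.83), 77), (np.float64(27.01), 30), (np.float64(36.45), 56), (np.float64(46.31), 83), (np.float64(56.29), 49), (np.float64(66.28), 33)]
ptr [(np.float64(-48.06), 31), (np.float64(5.67), 72), (np.float64(78.62), 41)]
long r.087-.1 [(np.float64(-53.8), 18), (np.float64(-43.78), 41), (np.float64(-11.72), 70), (np.float64(18.75), 76), (np.float64(48.73), 65)]
ptr [(np.float64(8.64), 32)]
```

View pics/polar2.png

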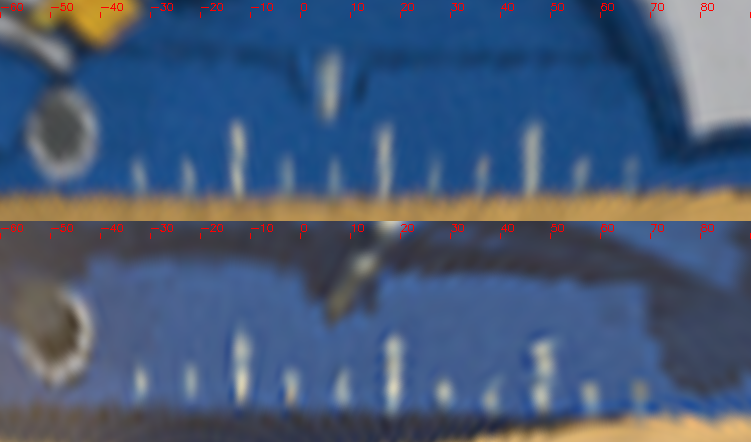

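```bash
python3 - <<'E'
from m import *
im=ctrl.get_image("top")
c=np.array([.5315,.0205]);print("expected axis",c+.098*np.array([-np.sin(np.radians(5.7)),np.cos(np.radians(5.7))]))
for nm in("lock_bar","lock_screw"):
  for a in ctrl.silhouettes(nm,"top")[:3]: print(nm,a['score'],a['box'],a['mask'].sum())
# dark gray segmentation near bar
hsv=cv2.cvtColor(im,cv2.COLOR_RGB2HSV)
m=((hsv[...,1]<110)&(hsv[...,2]<110)).astype(np.uint8);roi=np.zeros_like(m);roi[195:235,262:298]=1;m*=roi
n,l,st,ce=cv2.connectedComponentsWithStats(m);k=1+np.argmax(st[1:,4]);print(st[k])
ys,xs=np.where(l==k)
P=np.array([unproj("top",(x,y),.098)[:2] for x,y in zip(xs,ys)])
r=cv2.minAreaRect((P*1000).astype(np.float32));print(r)
mu=P.mean(0);u,s,v=np.linalg.svd(P-mu);print("centroid",mu,"dir",v[0],np.degrees(np.arctan2(v[0][1],v[0][0])))
big=im.copy();big[l==k]=(255,0,0);sv(np.hstack([im[190:240,255:310],big[190:240,255:310]]),"bar",None,6)
E
```

```text
expected axis [0.52176666 0.11801545]
lock_bar 0.69 [278.3, 214.9, 20.6, 13.1] 148
[268 206  22  21 142]
((522.618408203125, 115.25906372070312), (29.418886184692383, 60.550662994384766), 60.876197814941406)
centroid [0.52191013 0.11523056] dir [-0.66415184  0.74759771] 131.61728954264268
```

View pics/bar.png

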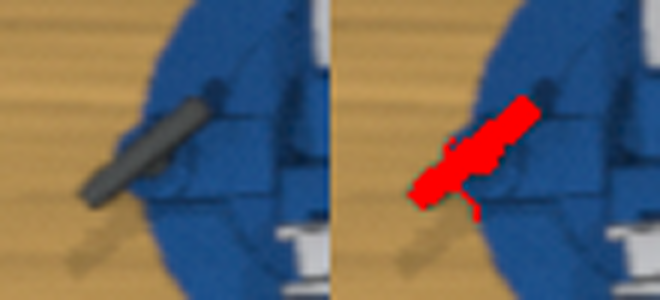

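```bash
python3 - <<'E'
from m import *
o=ctrl.get_obs();Rt=R.from_rotvec(o['tool_rot']).as_matrix();print(o['t'],o['tool_pos'].round(4),o['opening']);print(Rt.round(3))
print("tool y ang",np.degrees(np.arctan2(Rt[1,1],Rt[0,1])))
print("shift tool to bar",Rt.T@(np.array([.522,.117,.23])-o['tool_pos']))
a=unproj("top",(269.7,223),.098);b=unproj("top",(288.8,207.5),.098);print(a,b,(a+b)/2,np.degrees(np.arctan2(*(a-b)[1::-1])))
E
```

```text
2.0 [0.1636 0.6032 0.2313] 0.08516925235649303
[[-0.     0.262  0.965]
 [ 0.     0.965 -0.262]
 [-1.    -0.    -0.   ]]
tool y ang 74.82735760491482
shift tool to bar [ 0.0012874  -0.37544668  0.4732036 ]
[0.50227521 0.13728095 0.098     ] [0.54218263 0.0902215  0.098     ] [0.52222892 0.11375122 0.098     ] 130.29866172397706
```

```bash
python3 -m handwheel '[[0.05,[0,-0.025,0.0315],[0,0,0]],[0.05,[0,-0.025,0.0315],[0,0,0]],[0.05,[0,-0.025,0.0315],[0,0,0]],[0.05,[0,-0.025,0.0315],[0,0,0]],[0.05,[0,-0.025,0.0315],[0,0,0]],[0.05,[0,-0.025,0.0315],[0,0,0]],[0.05,[0,-0.025,0.0315],[0,0,0]],[0.05,[0,-0.025,0.0315],[0,0,0]],[0.05,[0,-0.025,0.0315],[0,0,0]],[0.05,[0,-0.025,0.0315],[0,0,0]]]' 60
python3 -m handwheel '[[0.05,[0,0,0],[7.1,0,0]],[0.05,[0,0,0],[7.1,0,0]],[0.05,[0,0,0],[7.1,0,0]],[0.05,[0,0,0],[7.1,0,0]],[0.05,[0,0,0],[7.1,0,0]],[0.05,[0,0,0],[7.1,0,0]],[0.05,[0,0,0],[7.1,0,0]],[0.05,[0,0,0],[7.1,0,0]],[0.05,[0,0,0],[7.1,0,0]],[0.05,[0,0,0],[7.1,0,0]]]'
python3 - <<'E'
from m import *
o=ctrl.get_obs();print(o['q'].round(3)); Rt=R.from_rotvec(o['tool_rot']).as_matrix();print("tool y ang",np.degrees(np.arctan2(Rt[1,1],Rt[0,1])))
E
```

```text
t: 2.83
tool_pos: [0.403, 0.2778, 0.2317]
tool_rot: [0.208, 1.56, -0.207]
contact_force: [0.5, -0.3, -0.9]
opening: 0.0501
t: 3.67
tool_pos: [0.4022, 0.2795, 0.2315]
tool_rot: [1.165, 1.237, -1.164]
contact_force: [-0.1, 0.0, 0.0]
opening: 0.0496
[ 0.455 -0.28   1.919 -0.     1.503  0.395]
tool y ang 3.4772840277831505
```

```bash
python3 -m handwheel '[[0.05,[0,0,0],[7.15,0,0]],[0.05,[0,0,0],[7.15,0,0]],[0.05,[0,0,0],[7.15,0,0]],[0.05,[0,0,0],[7.15,0,0]],[0.05,[0,0,0],[7.15,0,0]],[0.05,[0,0,0],[7.15,0,0]],[0.05,[0,0,0],[7.15,0,0]],[0.05,[0,0,0],[7.15,0,0]],[0.05,[0,0,0],[7.15,0,0]],[0.05,[0,0,0],[7.15,0,0]]]'
python3 -m handwheel '[[0.05,[0,0,0],[7.15,0,0]],[0.05,[0,0,0],[7.15,0,0]],[0.05,[0,0,0],[7.15,0,0]],[0.05,[0,0,0],[7.15,0,0]],[0.05,[0,0,0],[7.15,0,0]],[0.05,[0,0,0],[7.15,0,0]],[0.05,[0,0,0],[7.15,0,0]],[0.05,[0,0,0],[7.15,0,0]],[0.05,[0,0,0],[7.15,0,0]],[0.05,[0,0,0],[7.15,0,0]]]'
python3 - <<'E'
from m import *
o=ctrl.get_obs();print(o['q'].round(3)); Rt=R.from_rotvec(o['tool_rot']).as_matrix();print(Rt.round(3),"tool y ang",np.degrees(np.arctan2(Rt[1,1],Rt[0,1])))
print("shift",Rt.T@(np.array([.522,.116,.2])-o['tool_pos']))
im=save("wrist","w1")
E
```

```text
t: 4.5
tool_pos: [0.4022, 0.2795, 0.2314]
tool_rot: [2.012, 0.391, -2.011]
contact_force: [-0.1, -0.7, 0.5]
opening: 0.0497
t: 5.33
tool_pos: [0.4022, 0.2795, 0.2314]
tool_rot: [-1.708, 0.788, 1.707]
contact_force: [-0.2, -0.9, -0.5]
opening: 0.0499
[ 0.455 -0.28   1.919 -0.     1.503  2.89 ]
[[ 0.    -0.761 -0.649]
 [ 0.    -0.649  0.761]
 [-1.    -0.    -0.   ]] tool y ang -139.52604512762747
shift [ 0.03142748  0.0149529  -0.20213765]
```

View pics/w1.png

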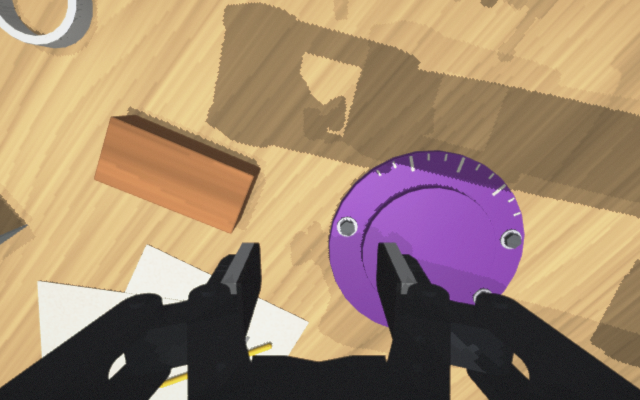

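```bash
python3 -m handwheel '[[0.05,[0,0.003,-0.04],[0,0,0]],[0.05,[0,0.003,-0.04],[0,0,0]],[0.05,[0,0.003,-0.04],[0,0,0]],[0.05,[0,0.003,-0.04],[0,0,0]],[0.05,[0,0.003,-0.04],[0,0,0]],[0.05,[0,0,0],[0,0,0]]]'
python3 - <<'E'
from m import *
o=ctrl.get_obs();print(o['q'].round(3),o['tool_pos'].round(4))
im=save("wrist","w2")
for k,z in dict(lock_bar=.088,index=.02,mark_30=.012,lock_case=.166,vise=.022).items():
  for a in ctrl.tip_of(k,"wrist")[:2]:
    c=a['centre'];print(k,round(a['score'],2),np.round(c,1),unproj("wrist",(c[1],c[0]),z,o).round(4))
E
```

```text
t: 5.88
tool_pos: [0.5246, 0.1133, 0.2315]
tool_rot: [-1.712, 0.788, 1.707]
contact_force: [-0.4, -0.3, 0.5]
opening: 0.0501
[ 0.075 -0.161  1.818 -0.003  1.483  2.508] [0.5246 0.1133 0.2315]
lock_bar 0.91 [184.2 315. ] [0.5274 0.1136 0.088 ]
index 0.79 [ 10.3 432.7] [ 0.5417 -0.0669  0.02  ]
mark_30 0.76 [337.5 391. ] [0.3257 0.2112 0.012 ]
lock_case 0.73 [142.8 483.1] [0.48  0.016 0.166]
lock_case 0.54 [132.  461.9] [0.4941 0.0199 0.166 ]
vise 0.81 [ 90.9 375.9] [0.5331 0.0182 0.022 ]
```

View pics/w2.png

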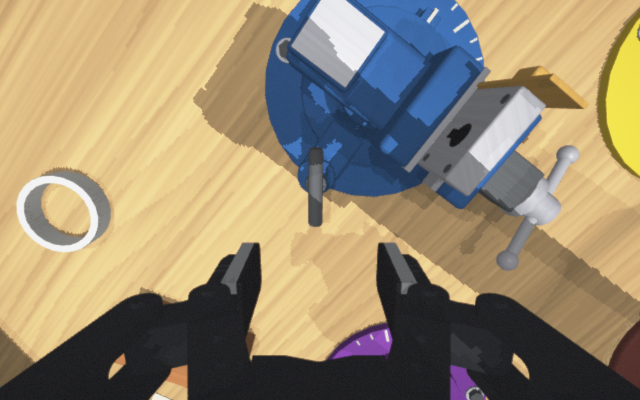

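```bash
python3 - <<'E'
from m import *
o=ctrl.get_obs();im=ctrl.get_image("wrist")
sv(im,"w2c",(260,120,380,250),5)
for z in(.098,.078):
  for t in(150,165,195,225): print(z,t,unproj("wrist",(316,t),z,o).round(4))
E
```

```text
0.098 150 [0.5425 0.0969 0.098 ]
0.098 165 [0.5347 0.1059 0.098 ]
0.098 195 [0.5186 0.1245 0.098 ]
0.098 225 [0.5018 0.1439 0.098 ]
0.078 150 [0.5408 0.0991 0.078 ]
0.078 165 [0.5324 0.1087 0.078 ]
0.078 195 [0.5152 0.1286 0.078 ]
0.078 225 [0.4971 0.1495 0.078 ]
```

View pics/w2c.png

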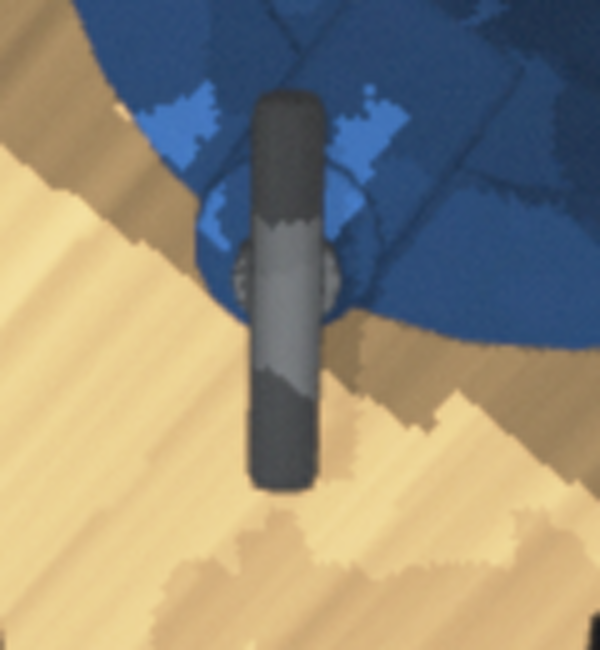

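```bash
python3 - <<'E'
from m import *
o=ctrl.get_obs()
a=unproj("wrist",(317.8,138.4),.098,o);b=unproj("wrist",(316.6,218),.098,o);m=(a+b)/2
print(a,b,m,np.linalg.norm(a-b),np.degrees(np.arctan2(*(b-a)[1::-1])))
Rt=R.from_rotvec(o['tool_rot']).as_matrix();print("y ang",np.degrees(np.arctan2(Rt[1,1],Rt[0,1])))
for t in (m,np.array([.5222,.1138,.1])): print("shift",Rt.T@(np.array([t[0],t[1],.072])-o['tool_pos']))
E
```

```text
[0.5473095  0.08930231 0.098     ] [0.50539034 0.13907761 0.098     ] [0.52634992 0.11418996 0.098     ] 0.06507531968601309 130.1030126660582
y ang -139.028941304596
shift [ 0.15933938 -0.000597   -0.00749096]
shift [ 0.15933904  0.00279205 -0.00506439]
```

```bash
python3 - <<'E'
from m import *
for i in range(4):
    o=ctrl.get_obs();print(o['t'],o['tool_pos'].round(4),o['tool_rot'].round(4),o['q'].round(4))
    im=ctrl.get_image("wrist")
    a=unproj("wrist",(317.8,138.4),.098,o);b=unproj("wrist",(316.6,218),.098,o);print((a+b)/2)
E
```

```text
6.2333 [0.521  0.1194 0.2313] [-1.7134  0.7812  1.7134] [ 8.6000e-02 -1.6520e-01  1.8221e+00  1.0000e-04  1.4847e+00  2.5125e+00]
[0.52635016 0.11419002 0.098     ]
6.2833 [0.521  0.1194 0.2314] [-1.7134  0.7814  1.7132] [ 8.6000e-02 -1.6520e-01  1.8220e+00  1.0000e-04  1.4847e+00  2.5126e+00]
[0.52639404 0.11414101 0.098     ]
6.3333 [0.5211 0.1193 0.2314] [-1.7133  0.7815  1.7129] [ 8.5800e-02 -1.6510e-01  1.8219e+00  1.0000e-04  1.4846e+00  2.5127e+00]
[0.5264883  0.11404625 0.098     ]
6.3833 [0.5212 0.1192 0.2314] [-1.7131  0.7817  1.7127] [ 0.0855 -0.165   1.8218  0.      1.4846  2.5127]
[0.5265622  0.11393227 0.098     ]
```

```bash
python3 - <<'E'
from m import *
o=ctrl.get_obs()
Rt=R.from_rotvec(o['tool_rot']).as_matrix();print("shift",Rt.T@(np.array([.524,.115,.13])-o['tool_pos']))
E
```

```text
shift [ 0.10138479  0.00056521 -0.00483164]
```

```bash
python3 -m handwheel '[[0.05,[0.03,0.0005,-0.005],[0.9,0,0]],[0.05,[0.03,0,0],[0,0,0]],[0.05,[0.03,0,0],[0,0,0]],[0.05,[0.01,0,0],[0,0,0]],[0.05,[0,0,0],[0,0,0]],[0.05,[0,0,0],[0,0,0]],[0.05,[0,0,0],[0,0,0]]]'
python3 - <<'E'
from m import *
o=ctrl.get_obs();print(o['q'].round(3),o['tool_pos'].round(4))
im=save("wrist","w3");o=ctrl.get_obs();print(o['tool_pos'].round(4))
sv(im,"w3",(200,60,440,240),3)
E
```

```text
t: 7.02
tool_pos: [0.5259, 0.1144, 0.1337]
tool_rot: [-1.704, 0.793, 1.698]
contact_force: [1.3, -0.2, 0.0]
opening: 0.0502
[ 0.076 -0.076  1.908 -0.     1.306  2.52 ] [0.5259 0.1144 0.1337]
[0.5261 0.1144 0.134 ]
```

View pics/w3.png

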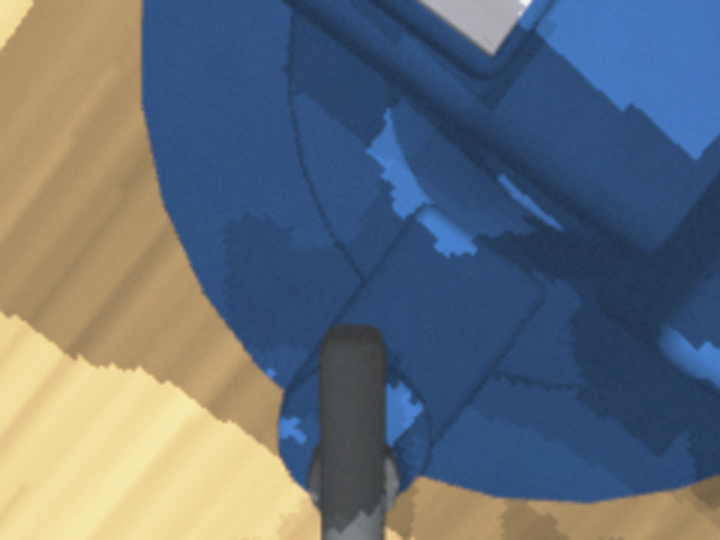

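```bash
python3 - <<'E'
from m import *
o=ctrl.get_obs();im=ctrl.get_image("wrist");o2=ctrl.get_obs();print(o['tool_pos'],o2['tool_pos'])
sv(im,"w4",(240,150,400,300),4)
print(proj("wrist",[[o['tool_pos'][0],o['tool_pos'][1],.098]],o))
E
```

```text
[0.52611508 0.11443894 0.13399197] [0.52606828 0.11441124 0.13394403]
[[318.04013437 232.3222065 ]]
```

View pics/w4.png

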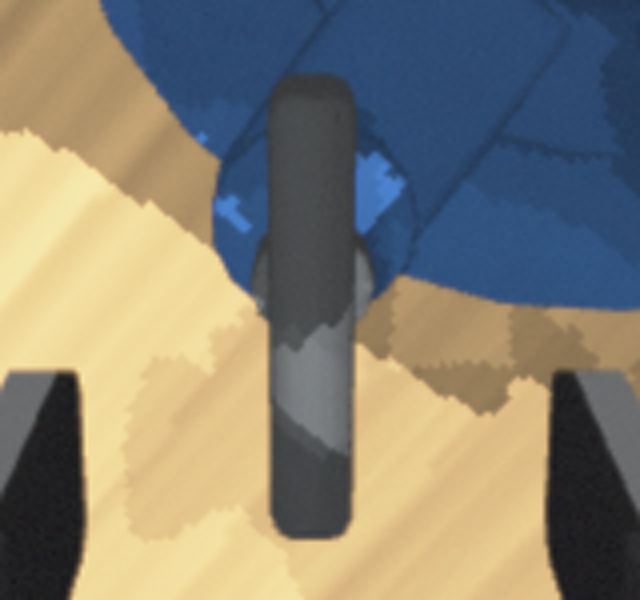

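```bash
python3 - <<'E'
from m import *
o=ctrl.get_obs();Rt=R.from_rotvec(o['tool_rot']).as_matrix()
for r in(168.8,174.2):
    a=unproj("wrist",(318.3,r),.098,o);b=unproj("wrist",(317.8,284.2),.098,o);m=(a+b)/2
    print(m,np.linalg.norm(a-b),np.degrees(np.arctan2(*(b-a)[1::-1])))
    print("shift",Rt.T@(np.array([m[0],m[1],.071])-o['tool_pos']))
E
```

```text
[0.52725305 0.11299727 0.098     ] 0.06593469408347843 129.71670424508378
shift [ 0.06294811  0.00021912 -0.00168594]
[0.52634527 0.1140806  0.098     ] 0.06310792980474901 129.70574089412764
shift [ 0.06294454  0.00021972 -0.00027255]
```

```bash
python3 -m handwheel '[[0.05,[0.02,0,0],[0,0,0]],[0.05,[0.02,0,0],[0,0,0]],[0.05,[0.018,0,0],[0,0,0]],[0.05,[0.004,0,0],[0,0,0]],[0.05,[0,0,0],[0,0,0]],[0.03,[0,0,0],[0,0,0]],[0.03,[0,0,0],[0,0,0]],[0.03,[0,0,0],[0,0,0]]]' 60
python3 -m handwheel '[[0.0,[0,0,0],[0,0,0]],[0.0,[0,0,0],[0,0,0]],[0.0,[0,0,0],[0,0,0]],[0.0,[0,0,0],[0,0,0]],[0.0,[0,0,0],[0,0,0]],[0.0,[0,0,0],[0,0,0]]]' 60
python3 - <<'E'
from m import *
o=ctrl.get_obs();print({k:np.round(v,3) for k,v in o.items()})
im=save("wrist","w5"); 
E
```

```text
t: 7.78
tool_pos: [0.5257, 0.1143, 0.0711]
tool_rot: [-1.703, 0.793, 1.698]
contact_force: [-0.6, 0.7, 0.3]
opening: 0.0302
t: 8.28
tool_pos: [0.5264, 0.1151, 0.0712]
tool_rot: [-1.703, 0.791, 1.697]
contact_force: [2.9, 3.9, 4.1]
opening: 0.0149
{'t': np.float64(8.283), 'q': array([7.600e-02, 1.000e-03, 1.947e+00, 2.000e-03, 1.188e+00, 2.521e+00]), 'dq': array([ 0.001,  0.002, -0.001,  0.   ,  0.   ,  0.   ]), 'effort': array([-1.8140e+00, -3.0327e+01, -2.8714e+01, -1.0500e+00,  1.0300e+00,
       -1.6000e-02]), 'tool_pos': array([0.526, 0.115, 0.071]), 'tool_rot': array([-1.703,  0.791,  1.697]), 'contact_force': array([2.916, 3.909, 4.115]), 'wrist_torque': array([ 0.784, -0.604, -0.037]), 'opening': np.float64(0.015)}
```

View pics/w5.png

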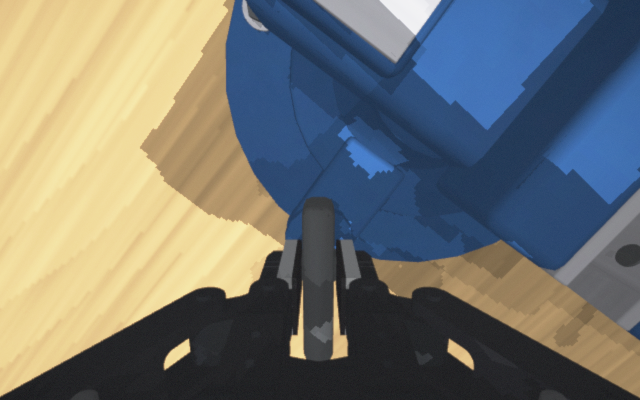

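```bash
cat > s.py <<'E'
from h import *
o=ctrl.get_obs();Rt=R.from_rotvec(o['tool_rot']).as_matrix();g=lambda v:np.round(Rt.T@v,3)
print('t',round(float(o['t']),2),'pos',o['tool_pos'].round(4),'yang',round(float(np.degrees(np.arctan2(Rt[1,1],Rt[0,1]))),2),'F_tool',g(o['contact_force']),'M_world',o['wrist_torque'].round(3),'eff6',round(float(o['effort'][5]),3),'q6',round(float(o['q'][5]),3),'open',round(float(o['opening']),4))
E
python3 -m handwheel '[[0.0,[0,0,0],[0,0,0]],[0.0,[0,0,0],[0,0,0]]]' 60; python3 s.py
python3 -m handwheel '[[0.0,[-0.0002,0,0],[-3.5,0,0]],[0.0,[-0.0002,0,0],[-3.5,0,0]]]' ; python3 s.py
python3 -m handwheel '[[0.0,[-0.0002,0,0],[-3.5,0,0]],[0.0,[-0.0002,0,0],[-3.5,0,0]]]' ; python3 s.py
```

```text
t: 8.5
tool_pos: [0.5264, 0.115, 0.0712]
tool_rot: [-1.703, 0.791, 1.697]
contact_force: [4.0, 4.0, 4.1]
opening: 0.0145
t 8.5 pos [0.5264 0.115  0.0712] yang -140.08 F_tool [-4.054 -5.68   0.502] M_world [ 0.694 -0.58  -0.053] eff6 -0.015 q6 2.52 open 0.0145
t: 8.67
tool_pos: [0.5266, 0.1152, 0.0714]
tool_rot: [-1.786, 0.697, 1.778]
contact_force: [5.8, 5.0, 1.8]
opening: 0.0149
t 8.67 pos [0.5266 0.1152 0.0714] yang -132.97 F_tool [-1.794 -7.598 -0.871] M_world [ 0.83  -0.825 -0.312] eff6 0.309 q6 2.396 open 0.0149
t: 8.83
tool_pos: [0.5267, 0.1154, 0.0717]
tool_rot: [-1.865, 0.599, 1.855]
contact_force: [5.7, 6.5, 1.0]
opening: 0.0149
t 8.83 pos [0.5267 0.1154 0.0717] yang -125.97 F_tool [-0.989 -8.66  -0.821] M_world [ 0.998 -0.988 -0.309] eff6 0.266 q6 2.274 open 0.0149
```

```bash
for i in 1 2; do :; done
python3 -m handwheel '[[0.0,[-0.0004,0,0],[-7,0,0]],[0.0,[-0.0004,0,0],[-7,0,0]]]' >/dev/null; python3 s.py
python3 -m handwheel '[[0.0,[-0.0004,0,0],[-7,0,0]],[0.0,[-0.0003,0,0],[-7,0,0]]]' >/dev/null; python3 s.py
python3 -m handwheel '[[0.0,[-0.0004,0,0],[-7,0,0]],[0.0,[-0.0004,0,0],[-7,0,0]]]' >/dev/null; python3 s.py
```

```text
t 9.0 pos [0.5268 0.1158 0.0723] yang -111.83 F_tool [ 0.599 -9.693 -3.71 ] M_world [ 1.412 -1.133 -0.401] eff6 0.849 q6 2.027 open 0.0147
t 9.17 pos [0.5264 0.1163 0.0729] yang -97.83 F_tool [-0.097 -9.769 -3.838] M_world [ 1.634 -0.839 -0.405] eff6 0.787 q6 1.782 open 0.0144
t 9.33 pos [0.526  0.1168 0.0736] yang -83.84 F_tool [ -0.211 -11.167  -5.015] M_world [ 1.931 -0.645 -0.381] eff6 0.765 q6 1.538 open 0.0151
```

```bash

python3 -m handwheel '[[0.0,[-0.0004,-0.001,-0.0005],[-7,0,0]],[0.0,[-0.0004,-0.001,-0.0005],[-7,0,0]]]' >/dev/null; python3 s.py
python3 -m handwheel '[[0.0,[-0.0004,0,0],[-7,0,0]],[0.0,[-0.0003,0,0],[-7,0,0]]]' >/dev/null; python3 s.py
python3 -m handwheel '[[0.0,[-0.0004,0,0],[-7,0,0]],[0.0,[-0.0004,0,0],[-7,0,0]]]' >/dev/null; python3 s.py
python3 -m handwheel '[[0.0,[-0.0004,0,0],[-7,0,0]],[0.0,[-0.0004,0,0],[-7,0,0]]]' >/dev/null; python3 s.py
python3 -m handwheel '[[0.0,[-0.0004,0,0],[-7,0,0]],[0.0,[0,0,0],[0,0,0]]]' >/dev/null; python3 s.py
```

```text
t 9.5 pos [0.5259 0.1175 0.0742] yang -69.8 F_tool [-2.829 -1.687 -1.41 ] M_world [ 0.607 -0.122 -0.397] eff6 0.752 q6 1.298 open 0.0146
t 9.67 pos [0.5256 0.1179 0.0749] yang -55.82 F_tool [-3.401 -5.849 -4.387] M_world [ 1.257 -0.019 -0.439] eff6 0.764 q6 1.053 open 0.0146
t 9.83 pos [0.5253 0.1183 0.0756] yang -41.82 F_tool [-3.558 -5.843 -5.669] M_world [ 1.485  0.151 -0.403] eff6 0.762 q6 0.809 open 0.0148
t 10.0 pos [0.5248 0.1186 0.0764] yang -27.82 F_tool [-4.881 -7.037 -7.615] M_world [ 1.621  0.311 -0.477] eff6 0.759 q6 0.565 open 0.0148
t 10.17 pos [0.5246 0.1187 0.0768] yang -20.91 F_tool [-4.847 -5.531 -8.846] M_world [ 1.628  0.429 -0.303] eff6 -1.03 q6 0.444 open 0.0151
```

```bash
python3 - <<'E'
from m import *
t=ctrl.get_image("top");sv(t,"top2",(220,140,420,300),4)
c=np.array([.5315,.0205])
w=polar("top",t,c,name='pt');print("long",ticks(w,-60,.089,.097))
w=polar("top",t,c,z=.02,name='pt2');print("ptr",ticks(w,-60,.074,.083))
E
```

```text
long [(np.float64(-52.8), 28), (np.float64(-42.36), 61), (np.float64(-12.49), 82), (np.float64(16.93), 58), (np.float64(46.56), 64), (np.float64(81.4), 35)]
ptr [(np.float64(-47.6), 46), (np.float64(6.14), 104), (np.float64(78.96), 42)]
```

View pics/top2.png

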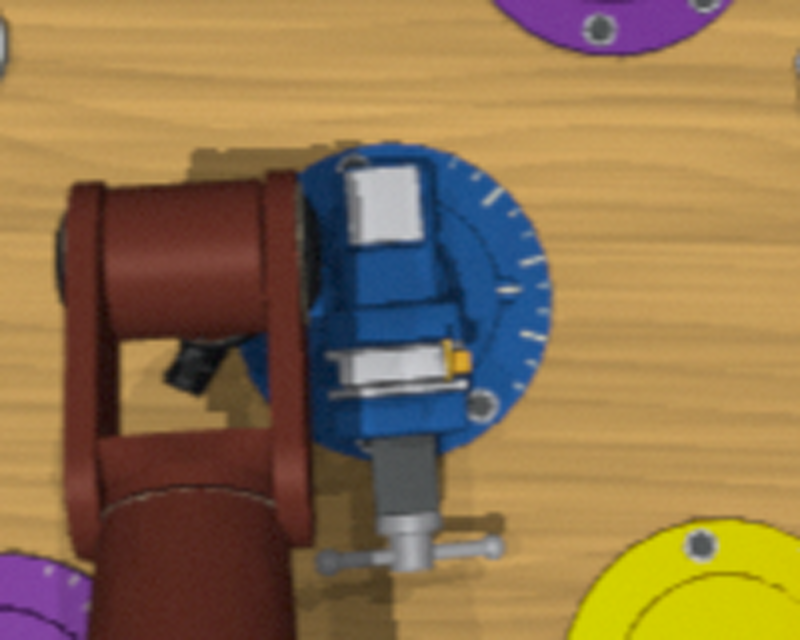

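```bash
python3 - <<'E'
from m import *
o=ctrl.get_obs();Rt=R.from_rotvec(o['tool_rot']).as_matrix()
c=np.array([.5315,.0205])
r=.098*np.array([-np.sin(np.radians(5.5)),np.cos(np.radians(5.5)),0]);print(o['tool_pos'][:2]-c,r)
for d in(5.8,5.,1.):
    D=R.from_euler('z',d,degrees=True).as_matrix()
    print(d,(Rt.T@(D@r-r)).round(5))
E
```

```text
[-0.006909    0.09823266] [-0.00939288  0.09754883  0.        ]
5.8 [ 1.00e-05 -8.63e-03  4.88e-03]
5.0 [ 1.00e-05 -7.47e-03  4.16e-03]
1.0 [ 0.      -0.00152  0.00078]
```

```bash

python3 -m handwheel '[[0.0,[0,-0.0043,0.0024],[-2.9,0,0]],[0.0,[0,-0.0086,0.0049],[-5.8,0,0]],[0.0,[0,-0.0086,0.0049],[-5.8,0,0]],[0.0,[0,0,0],[0,0,0]]]' ; python3 s.py
python3 - <<'E'
from m import *
t=ctrl.get_image("top");sv(t,"top3",(220,140,420,300),4)
c=np.array([.5315,.0205])
w=polar("top",t,c,name='pt');print("long",ticks(w,-60,.089,.097))
w=polar("top",t,c,z=.02,name='pt2');print("ptr",ticks(w,-60,.074,.083))
E
```

```text
t: 10.55
tool_pos: [0.4999, 0.1134, 0.0769]
tool_rot: [1.294, 1.16, -1.29]
contact_force: [-1.7, 12.4, 5.6]
opening: 0.0149
t 10.55 pos [0.4999 0.1134 0.0769] yang -6.39 F_tool [ -5.479  -3.064 -12.141] M_world [1.914 0.478 0.074] eff6 -0.553 q6 0.184 open 0.0149
long [(np.float64(-12.52), 81), (np.float64(16.99), 54), (np.float64(46.56), 62)]
ptr [(np.float64(-33.18), 52), (np.float64(20.36), 89)]
```

View pics/top3.png

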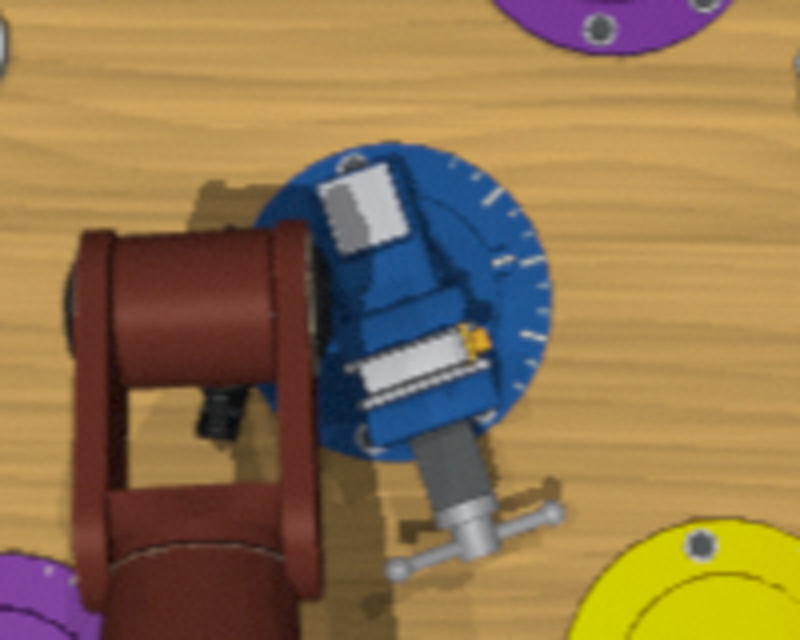

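```bash

python3 -m handwheel '[[0.0,[0,-0.0086,0.0046],[-5.8,0,0]],[0.0,[0,-0.0086,0.0046],[-5.8,0,0]],[0.0,[0,-0.0086,0.0046],[-5.8,0,0]],[0.0,[0,-0.0086,0.0046],[-5.8,0,0]],[0.0,[0,-0.0030,0.0016],[-2,0,0]],[0.0,[0,0,0],[0,0,0]]]' >/dev/null; python3 s.py
python3 - <<'E'
from m import *
t=ctrl.get_image("top");sv(t,"top4",(220,140,420,300),4)
c=np.array([.5315,.0205])
w=polar("top",t,c,name='pt');print("long",ticks(w,-60,.089,.097))
w=polar("top",t,c,z=.02,name='pt2');print("ptr",ticks(w,-60,.074,.083))
E
```

```text
t 11.1 pos [0.4637 0.0911 0.0769] yang 18.68 F_tool [ -9.77   -2.49  -11.256] M_world [ 1.695  1.031 -0.018] eff6 -0.259 q6 -0.295 open 0.015
long [(np.float64(16.94), 57), (np.float64(46.51), 61)]
ptr [(np.float64(-6.8), 42), (np.float64(1.8), 43), (np.float64(44.35), 80)]
```

View pics/top4.png

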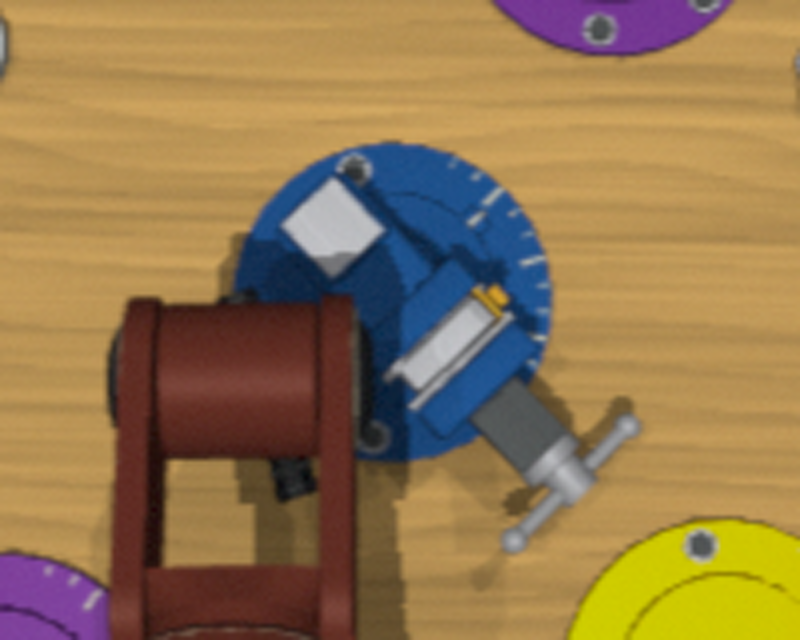

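View pics/pt2.png

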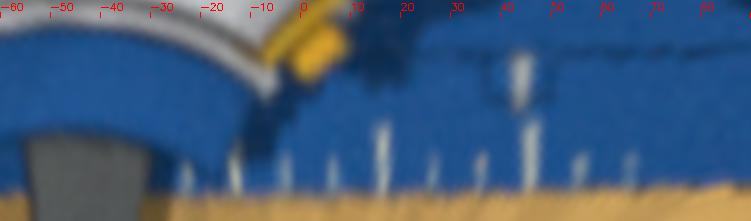

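```bash

python3 -m handwheel '[[0.0,[0,-0.0033,0.0010],[-2.2,0,0]],[0.0,[0,0,0],[0,0,0]],[0.0,[0,0,0],[0,0,0]]]' >/dev/null; python3 s.py
cat > ptr.py <<'E'
from m import *
import sys
t=ctrl.get_image("top");sv(t,sys.argv[1],(220,140,420,300),4)
for c in ([.5315,.0205],[.5305,.0195],[.5325,.0215]):
    c=np.array(c)
    w=polar("top",t,c,name='pt');a=ticks(w,-60,.089,.097)
    w=polar("top",t,c,z=.02,name='pt2');b=ticks(w,-60,.074,.083)
    print(c,"long",[x for x in a if x[0]>30],"ptr",[x for x in b if x[0]>15])
    if c[0]==.5315: sv(np.ascontiguousarray(cv2.resize(w[:,400:600],None,fx=3,fy=3,interpolation=cv2.INTER_CUBIC)),sys.argv[1]+'p')
E
python3 ptr.py top5
```

```text
t 11.4 pos [0.4619 0.0893 0.0769] yang 20.8 F_tool [ -6.985   1.814 -11.458] M_world [ 1.816  0.54  -0.058] eff6 -0.092 q6 -0.336 open 0.0145
[0.5315 0.0205] long [(np.float64(46.39), 67)] ptr [(np.float64(45.78), 78)]
[0.5305 0.0195] long [(np.float64(47.29), 67)] ptr [(np.float64(46.8), 78)]
[0.5325 0.0215] long [(np.float64(45.55), 67)] ptr [(np.float64(44.76), 78)]
```

View pics/top5p.png

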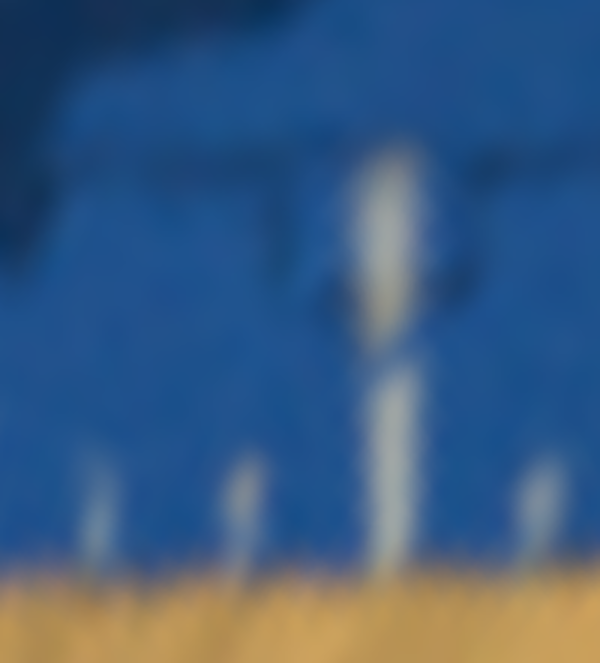

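```bash

python3 -m handwheel '[[0.0,[-0.0003,-0.0014,-0.0009],[-0.9,0,0]],[0.0,[0,0,0],[0,0,0]]]' >/dev/null; python3 s.py; python3 ptr.py top6
python3 -m handwheel '[[0.0,[0.0003,0,0],[7,0,0]],[0.0,[0.0004,0,0],[7,0,0]]]' >/dev/null; python3 s.py
python3 -m handwheel '[[0.0,[0.0003,0,0],[7,0,0]],[0.0,[0.0004,0,0],[7,0,0]]]' >/dev/null; python3 s.py
python3 -m handwheel '[[0.0,[0.0003,0,0],[7,0,0]],[0.0,[0.0004,0,0],[7,0,0]]]' >/dev/null; python3 s.py;python3 ptr.py top7
```

```text
t 11.62 pos [0.4613 0.0889 0.077 ] yang 21.73 F_tool [-1.983  4.756 -6.992] M_world [ 1.337 -0.331 -0.173] eff6 -0.175 q6 -0.351 open 0.0148
[0.5315 0.0205] long [(np.float64(46.4), 66)] ptr [(np.float64(45.96), 81)]
[0.5305 0.0195] long [(np.float64(47.29), 66)] ptr [(np.float64(46.98), 80)]
[0.5325 0.0215] long [(np.float64(45.55), 66)] ptr [(np.float64(44.95), 81)]
t 11.83 pos [0.4618 0.089  0.0765] yang 7.45 F_tool [-1.494  4.954 -7.55 ] M_world [ 1.48  -0.563  0.381] eff6 -0.861 q6 -0.102 open 0.0146
t 12.0 pos [0.4623 0.089  0.0758] yang -6.56 F_tool [-0.445  5.11  -9.471] M_world [ 1.487 -0.965  0.405] eff6 -0.791 q6 0.142 open 0.0148
t 12.17 pos [0.4628 0.0889 0.0751] yang -20.56 F_tool [  2.252   4.435 -10.898] M_world [ 1.48  -1.331  0.436] eff6 -0.787 q6 0.387 open 0.0149
[0.5315 0.0205] long [(np.float64(46.39), 65)] ptr [(np.float64(45.97), 80)]
[0.5305 0.0195] long [(np.float64(47.23), 65)] ptr [(np.float64(46.98), 80)]
[0.5325 0.0215] long [(np.float64(45.54), 65)] ptr [(np.float64(44.95), 81)]
```

```bash

python3 -m handwheel '[[0.0,[0.0003,0.0005,-0.001],[7,0,0]],[0.0,[0.0003,0,0],[7,0,0]]]' >/dev/null; python3 s.py
python3 -m handwheel '[[0.0,[0.0003,0,0],[7,0,0]],[0.0,[0.0004,0,0],[7,0,0]]]' >/dev/null; python3 s.py
python3 -m handwheel '[[0.0,[0.0003,0,0],[7,0,0]],[0.0,[0.0004,0,0],[7,0,0]]]' >/dev/null; python3 s.py
python3 -m handwheel '[[0.0,[0.0004,0,0],[7,0,0]]]' >/dev/null; python3 s.py
python3 -m handwheel '[[0.0,[0.0004,0,0],[7,0,0]]]' >/dev/null; python3 s.py;python3 ptr.py top8
```

```text
t 12.38 pos [0.4633 0.0887 0.0744] yang -34.53 F_tool [ 1.949  2.836 -8.14 ] M_world [ 0.797 -1.163  0.445] eff6 -0.838 q6 0.633 open 0.0145
t 12.55 pos [0.4637 0.0884 0.0736] yang -48.54 F_tool [ 2.439  3.429 -8.326] M_world [ 0.575 -1.391  0.45 ] eff6 -0.787 q6 0.877 open 0.0146
t 12.72 pos [0.464 0.088 0.073] yang -62.53 F_tool [ 3.319  1.867 -8.251] M_world [ 0.241 -1.499  0.454] eff6 -0.74 q6 1.121 open 0.0146
t 12.8 pos [0.4641 0.0877 0.0727] yang -69.52 F_tool [ 2.161  2.792 -8.4  ] M_world [ 0.151 -1.487  0.536] eff6 -0.709 q6 1.243 open 0.0149
t 12.88 pos [0.4642 0.0875 0.0724] yang -76.51 F_tool [ 2.18   2.271 -8.548] M_world [-0.037 -1.507  0.522] eff6 -0.674 q6 1.365 open 0.0146
[0.5315 0.0205] long [(np.float64(46.41), 66)] ptr [(np.float64(45.96), 81)]
[0.5305 0.0195] long [(np.float64(47.31), 66)] ptr [(np.float64(46.98), 80)]
[0.5325 0.0215] long [(np.float64(45.57), 66)] ptr [(np.float64(44.95), 81)]
```

```bash

python3 -m handwheel '[[0.0,[0.0002,0,0],[3.5,0,0]],[0.0,[0.0002,0,0],[3.5,0,0]]]' >/dev/null; python3 s.py
python3 -m handwheel '[[0.0,[0.0002,0,-0.0005],[3.5,0,0]],[0.0,[0.0002,0,0],[3.5,0,0]]]' >/dev/null; python3 s.py
python3 -m handwheel '[[0.0,[0.0001,0,0],[3.5,0,0]],[0.0,[0.0002,0,0],[3.5,0,0]]]' >/dev/null; python3 s.py
python3 -m handwheel '[[0.0,[0.0002,0,0],[3.5,0,0]],[0.0,[0.0002,0,0],[3.5,0,0]]]' >/dev/null; python3 s.py;python3 ptr.py top9
```

```text
t 13.1 pos [0.4643 0.0872 0.0721] yang -83.33 F_tool [ 1.811  2.042 -9.218] M_world [-0.095 -1.439  0.568] eff6 -0.077 q6 1.484 open 0.0147
t 13.27 pos [0.4644 0.087  0.0718] yang -90.32 F_tool [-0.632  2.103 -5.812] M_world [-0.396 -1.099  0.579] eff6 -0.025 q6 1.607 open 0.0148
t 13.43 pos [0.4644 0.0867 0.0715] yang -97.31 F_tool [-1.552  2.495 -5.47 ] M_world [-0.509 -1.057  0.621] eff6 0.014 q6 1.729 open 0.0143
t 13.6 pos [0.4643 0.0865 0.0712] yang -104.3 F_tool [-0.918  2.644 -6.765] M_world [-0.664 -0.971  0.623] eff6 0.031 q6 1.851 open 0.0147
[0.5315 0.0205] long [(np.float64(46.4), 66)] ptr [(np.float64(45.96), 81)]
[0.5305 0.0195] long [(np.float64(47.3), 66)] ptr [(np.float64(46.98), 80)]
[0.5325 0.0215] long [(np.float64(45.56), 66)] ptr [(np.float64(44.95), 81)]
```

```bash

python3 -m handwheel '[[0.0,[0.0002,0,0],[3.5,0,0]],[0.0,[0.0002,0,0],[3.5,0,0]]]' >/dev/null; python3 s.py
python3 -m handwheel '[[0.0,[0.0002,0,-0.0005],[3.5,0,0]],[0.0,[0.0001,0,0],[3.5,0,0]]]' >/dev/null; python3 s.py
```

```text
t 13.82 pos [0.4643 0.0862 0.0709] yang -111.28 F_tool [-2.696  3.588 -6.094] M_world [-0.878 -0.861  0.686] eff6 0.06 q6 1.973 open 0.0147
t 13.98 pos [0.4642 0.086  0.0706] yang -118.28 F_tool [-4.577  3.211 -4.812] M_world [-0.867 -0.504  0.719] eff6 0.13 q6 2.095 open 0.015
```

```bash
python3 -m handwheel '[[0.0,[0,0,0],[0,0,0]],[0.0,[0,0,0],[0,0,0]]]' >/dev/null; python3 - <<'E'
from h import *
v=[]
for i in range(10):
    ctrl.get_image("top");o=ctrl.get_obs();v.append([*o['wrist_torque'],*o['contact_force']])
v=np.array(v);print(v.mean(0).round(3),v.std(0).round(3),v[:,2].round(3))
E
```

```text
[-0.838 -0.526  0.578  2.872 -5.054  3.391] [0.015 0.037 0.027 0.46  0.291 0.456] [0.535 0.617 0.572 0.587 0.602 0.597 0.53  0.58  0.594 0.563]
```

```bash
python3 ptr.py top10; 
python3 -m handwheel '[[0.035,[0,0,0],[0,0,0]],[0.035,[0,0,0],[0,0,0]],[0.035,[0,0,0],[0,0,0]],[0.035,[0,0,0],[0,0,0]],[0.035,[-0.01,0,0],[0,0,0]],[0.035,[-0.02,0,0],[0,0,0]],[0.035,[-0.03,0,0],[0,0,0]],[0.035,[-0.03,0,0],[0,0,0]],[0.035,[-0.03,0,0],[0,0,0]],[0.035,[-0.03,0,0],[0,0,0]]]'; python3 s.py; python3 ptr.py top11
python3 - <<'E'
from m import *
im=save("wrist","w6");save("side","side6",(230,120,400,260),4)
E
```

```text
[0.5315 0.0205] long [(np.float64(46.39), 65)] ptr [(np.float64(45.97), 81)]
[0.5305 0.0195] long [(np.float64(47.24), 65)] ptr [(np.float64(46.98), 81)]
[0.5325 0.0215] long [(np.float64(45.55), 65)] ptr [(np.float64(44.95), 81)]
t: 15.53
tool_pos: [0.4621, 0.0879, 0.2212]
tool_rot: [-1.946, 0.49, 1.945]
contact_force: [0.0, -0.6, -0.5]
opening: 0.0352
t 15.53 pos [0.4621 0.0879 0.2212] yang -118.26 F_tool [ 0.49   0.495 -0.284] M_world [-0.008 -0.038  0.011] eff6 0.0 q6 2.094 open 0.0352
[0.5315 0.0205] long [(np.float64(46.41), 67)] ptr [(np.float64(45.96), 80)]
[0.5305 0.0195] long [(np.float64(47.25), 67)] ptr [(np.float64(46.98), 80)]
[0.5325 0.0215] long [(np.float64(45.56), 67)] ptr [(np.float64(44.95), 80)]
```

View pics/w6.png

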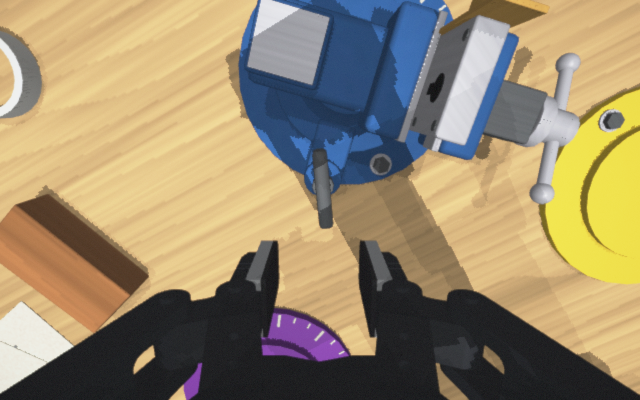

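View pics/top11p.png

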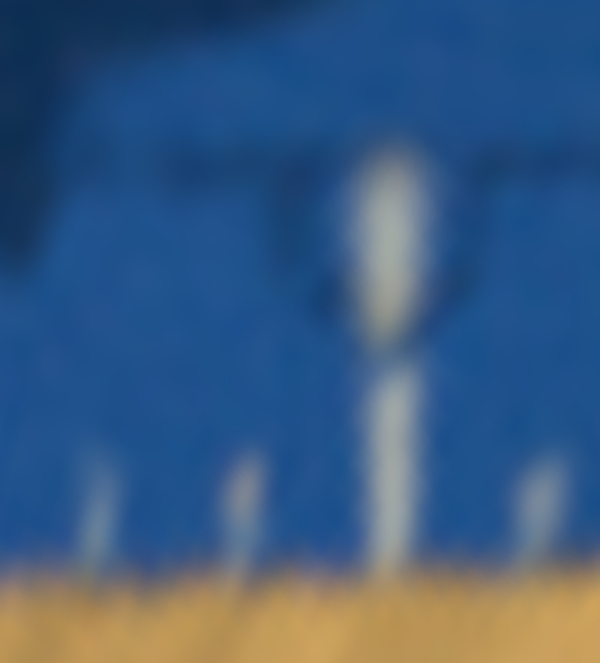

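View pics/side6.png

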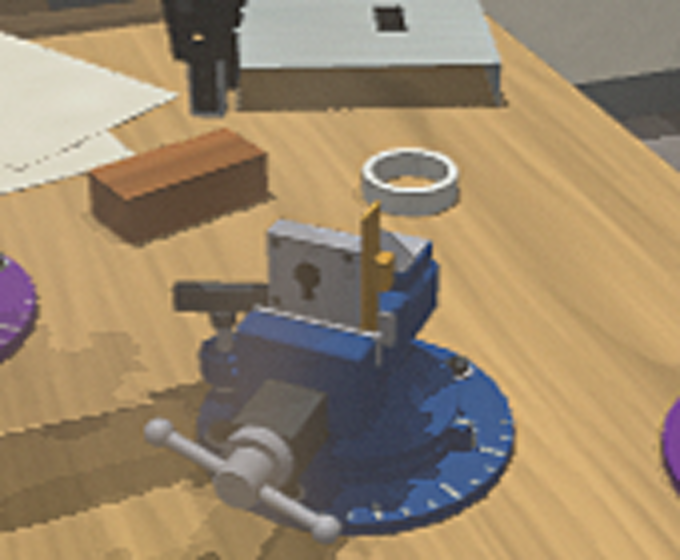

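```bash
python3 - <<'E'
from m import *
for i in range(2):
    im=ctrl.get_image("wrist");o=ctrl.get_obs()
sv(im,"w7",(260,120,380,250),5);print(o['tool_pos'],o['tool_rot'],o['t'])
E
```

```text
[0.4621731  0.08785971 0.21893343] [-1.94509813  0.48993623  1.94596558] 15.7833
```

View pics/w7.png

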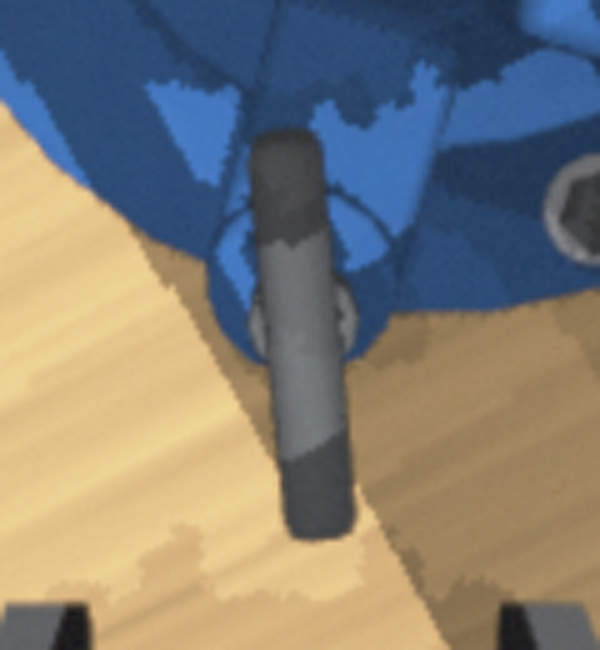

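```bash
python3 - <<'E'
from m import *
o=ctrl.get_obs()
a=unproj("wrist",(317.4,146.4),.095,o);b=unproj("wrist",(324,227.6),.095,o)
print(a,b,np.degrees(np.arctan2(*(b-a)[1::-1])), "tool-perp", -118.26+270)
E
```

```text
[0.49274593 0.0712985  0.095     ] [0.43298809 0.0974296  0.095     ] 156.3810474563016 tool-perp 151.74
```

The pointer sits 0.45° off the line, but the torque profiles disagree: unscrewing suggests about 50 N on the foot, tightening about 100 N. The bar also backed off by about 5°. I'll re-grip centred on the axis and measure the torque again.

```bash

python3 -m handwheel '[[0.035,[0.03,0.0004,0],[-4.7,0,0]],[0.035,[0.03,0,0],[0,0,0]],[0.035,[0.03,0,0],[0,0,0]],[0.035,[0.03,0,0],[0,0,0]],[0.035,[0.02,0,0],[0,0,0]],[0.035,[0.006,0,0],[0,0,0]],[0.035,[0,0,0],[0,0,0]],[0.035,[0,0,0],[0,0,0]],[0.035,[0,0,0],[0,0,0]]]' ; python3 s.py
python3 -m handwheel '[[0.0,[0,0,0],[0,0,0]],[0.0,[0,0,0],[0,0,0]],[0.0,[0,0,0],[0,0,0]],[0.0,[0,0,0],[0,0,0]],[0.0,[0,0,0],[0,0,0]],[0.0,[0,0,0],[0,0,0]]]' 80 >/dev/null; python3 s.py; python3 s.py
```

```text
t: 16.53
tool_pos: [0.4634, 0.0875, 0.0746]
tool_rot: [-1.997, 0.416, 1.992]
contact_force: [0.6, -0.2, 0.0]
opening: 0.0352
t 16.53 pos [0.4634 0.0875 0.0746] yang -113.57 F_tool [ 0.001 -0.071 -0.646] M_world [ 0.002 -0.007  0.018] eff6 0.0 q6 2.011 open 0.0352
t 17.03 pos [0.4635 0.0867 0.0758] yang -113.5 F_tool [-8.797  5.878  2.798] M_world [-0.313  0.533  0.402] eff6 0.365 q6 2.01 open 0.0099
t 17.03 pos [0.4635 0.0867 0.0758] yang -113.5 F_tool [-8.797  5.878  2.798] M_world [-0.313  0.533  0.402] eff6 0.365 q6 2.01 open 0.0099
```

```bash

python3 -m handwheel '[[0.03,[0,0,0],[0,0,0]],[0.03,[0,0,0],[0,0,0]],[0.03,[0,0,0],[0,0,0]],[0.03,[0.003,0,0],[0,0,0]],[0.03,[0.0015,0,0],[0,0,0]],[0.03,[0,0,0],[0,0,0]],[0.03,[0,0,0],[0,0,0]]]' >/dev/null ; python3 s.py
python3 -m handwheel '[[0.0,[0,0,0],[0,0,0]],[0.0,[0,0,0],[0,0,0]],[0.0,[0,0,0],[0,0,0]],[0.0,[0,0,0],[0,0,0]],[0.0,[0,0,0],[0,0,0]],[0.0,[0,0,0],[0,0,0]]]' 60 >/dev/null; python3 s.py
python3 - <<'E'
from h import *
v=[]
for i in range(6):
    ctrl.get_image("wrist");o=ctrl.get_obs();v.append([*o['wrist_torque'],*o['contact_force']])
v=np.array(v);print(v.mean(0).round(3),v[:,2].round(3))
save("wrist","w8",(240,150,400,300),4)
E
```

```text
t 17.62 pos [0.4619 0.0875 0.0681] yang -113.57 F_tool [ 0.933  0.222 -0.009] M_world [-0.028  0.036  0.033] eff6 0.0 q6 2.011 open 0.0299
t 18.12 pos [0.4621 0.0872 0.0687] yang -113.57 F_tool [-3.763  4.207  1.449] M_world [-0.519  0.644  0.006] eff6 0.019 q6 2.011 open 0.0151
[-0.616  0.699  0.047 -4.342 -3.488  3.96 ] [0.075 0.056 0.043 0.027 0.039 0.044]
```

View pics/w8.png

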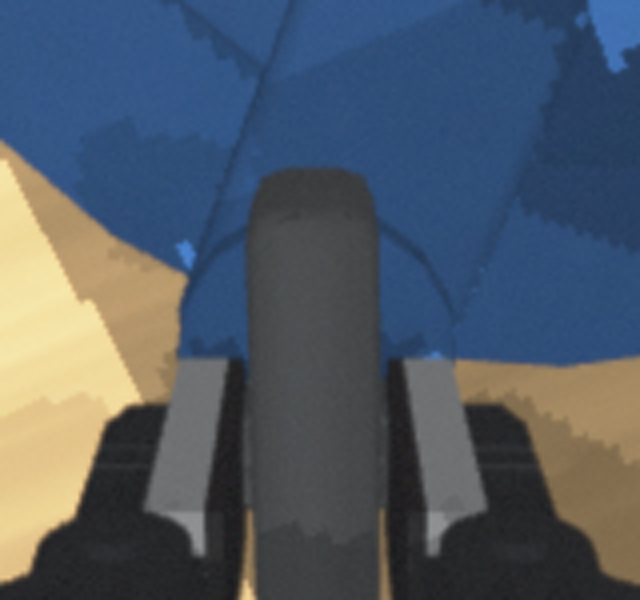

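```bash

python3 -m handwheel '[[0.0,[0,0,0],[2,0,0]]]' >/dev/null; python3 s.py
python3 -m handwheel '[[0.0,[0.0001,0,0],[2,0,0]]]' >/dev/null; python3 s.py
python3 -m handwheel '[[0.0,[0.0001,0,0],[2,0,0]]]' >/dev/null; python3 s.py
python3 -m handwheel '[[0.0,[0.0001,0,0],[2,0,0]]]' >/dev/null; python3 s.py
python3 - <<'E'
from h import *
v=[]
for i in range(6):
    ctrl.get_image("wrist");o=ctrl.get_obs();v.append([*o['wrist_torque'],*o['contact_force']])
v=np.array(v);print(v.mean(0).round(3),v[:,2].round(3))
save("wrist","w9",(240,150,400,300),4)
E
```

```text
t 18.55 pos [0.4621 0.0872 0.0687] yang -115.56 F_tool [-3.869  4.362  2.642] M_world [-0.598  0.642  0.39 ] eff6 -0.189 q6 2.046 open 0.0152
t 18.63 pos [0.4621 0.0872 0.0686] yang -117.57 F_tool [-4.94   5.263  2.432] M_world [-0.552  0.743  0.634] eff6 0.276 q6 2.081 open 0.0154
t 18.72 pos [0.4621 0.0872 0.0686] yang -119.55 F_tool [-5.043  4.93   1.898] M_world [-0.555  0.785  0.705] eff6 0.366 q6 2.116 open 0.0153
t 18.8 pos [0.4621 0.0872 0.0685] yang -121.53 F_tool [-4.821  4.294  2.565] M_world [-0.536  0.746  0.756] eff6 0.409 q6 2.15 open 0.0149
[-0.565  0.747  0.641 -4.548 -3.269  5.325] [0.62  0.703 0.623 0.636 0.607 0.655]
```

View pics/w9.png

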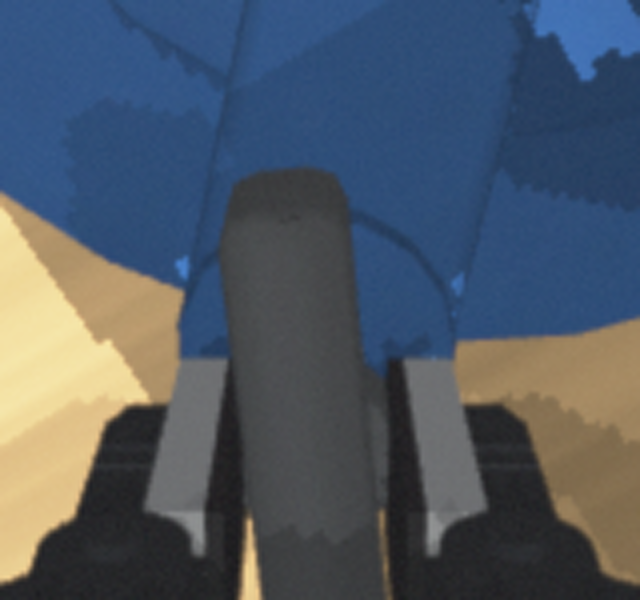

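```bash

python3 -m handwheel '[[0.035,[0,0,0],[0,0,0]],[0.035,[0,0,0],[0,0,0]],[0.035,[0,0,0],[0,0,0]],[0.035,[0,0,0],[0,0,0]],[0.035,[-0.01,0,0],[0,0,0]],[0.035,[-0.02,0,0],[0,0,0]],[0.035,[-0.03,0,0],[0,0,0]],[0.035,[-0.03,0,0],[0,0,0]],[0.035,[-0.03,0,0],[0,0,0]],[0.035,[-0.03,0,0],[0,0,0]]]' >/dev/null;  python3 -m handwheel '[[0.035,[0,0,0],[0,0,0]],[0.035,[0,0,0],[0,0,0]],[0.035,[0,0,0],[0,0,0]]]'>/dev/null; python3 s.py; python3 ptr.py top12
python3 - <<'E'
from m import *
im=ctrl.get_image("wrist");sv(im,"w10",(260,120,380,250),5);save("top","top13")
E
```

```text
t 20.23 pos [0.4622 0.0875 0.2183] yang -121.57 F_tool [-0.491  0.127 -0.342] M_world [ 0.021 -0.037 -0.049] eff6 0.0 q6 2.15 open 0.0347
[0.5315 0.0205] long [(np.float64(46.4), 65)] ptr [(np.float64(45.96), 81)]
[0.5305 0.0195] long [(np.float64(47.24), 65)] ptr [(np.float64(46.98), 81)]
[0.5325 0.0215] long [(np.float64(45.56), 65)] ptr [(np.float64(44.95), 81)]
```

View pics/w10.png

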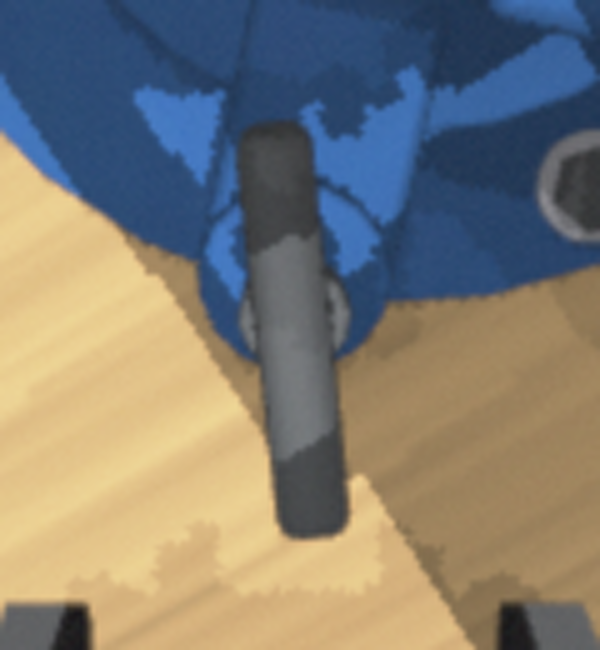

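View pics/top13.png

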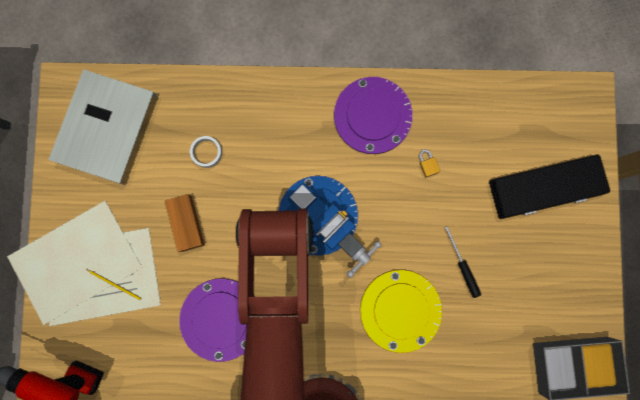

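The pointer is unchanged on the 30° line, the gripper is clear and the bystanders are where they were. I'm handing it in.

```bash
python3 -c "
from station import ctrl
print(ctrl.finish_job(), ctrl.get_obs()['t'])"
```

```text
the job is handed in; nothing more can be done
the job is handed in; nothing more can be done
```

I handed the job in at about 20 s with the vise on the 30° line and the lock screwed down. No verdict is reported, and I couldn't measure the force on the foot directly.

**What I did:** I gripped the T-bar and unscrewed it about 119°. I swung the vise about +40° with the same grip, then screwed the lock down again. I released, re-gripped the bar on its axis to check the torque, gave it a last small turn of about 3° and lifted clear.

**Last checks:**
- **Pointer:** the top camera puts it 0.45° short of the 30° line, and 0.3 to 0.6° short if my base centre is off by 1 mm. It did not move during tightening or release.
- **Robot and bystanders:** the gripper is well above the bar with about zero force on it. In the last top picture the padlock, screwdriver, offcut and tape roll are where they were at the start.
- **Lock torque:** about 0.72 N m while turning in the last move. The final single reading was 0.76, with noise of about 0.03, and the torque was 0.64 when stopped. By the given scale that is roughly 100 to 125 N on the foot, inside the 50 to 140 N band. The highest readings sit at the stated "forced" torque of 0.75 N m.

**What disagreed:** the first unscrewing readings pointed to an earlier release point, which would mean only about 50 N on the foot now. I trusted the tightening torque instead, because the centred re-grip repeated it. The bar also sat about 5° behind the fingers under load, so I judged tightness by torque rather than by angle.

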